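Set the spring load of the green cassette's clamp

TASK

Two cassette clamps stand on the bench, one holding a green tissue cassette, the other a blue one. On the clamp with the green cassette, turn the black knob clockwise until the tip of its sprung leaf stands over the red mark on the white scale, then let go. Move the leaf only by its knob, leave the red mark where it is set, and leave the setting of the other clamp alone.

Things in the scene. Friction and masses are not known exactly. Their poses are not given: they have to be found in the camera images.
- green_grip (a point): Knob of the GREEN cassette's clamp: black bar 46 mm long, 14 mm wide, 30 mm tall on a round flange 42 mm across. Point on the vertical turning axis, 9 mm below the bar's top (z = 80 mm), 21 mm above the flange (z = 50 mm), the height to grip. x along the bar, y across it, z up, turning with it. Clockwise from above tightens; stiff (0.08 N m), stays put; 1.75 rad in all, at most 1.35 needed.
- green_leaf: Sprung leaf of the same clamp: flat steel strip 10 mm wide with a thin black pointer end, swinging level about a pivot beside the knob (its origin, z = 33 mm). y points along it to the tip 110 mm away, z up. Geared to the knob: it swings 0.4 rad clockwise from above for each rad that the knob turns clockwise, so the tip moves about 44 mm per rad of the knob. Must not be pushed directly.
- green_tip (a point): The tip of that leaf: on the black pointer, 110 mm from the leaf's pivot and 1 mm short of the pointer's end, over the white scale plate.
- green_mark (a point): Red set mark of the same clamp: middle of a red stripe 12 mm wide, 34 mm long, on the white scale, 110 mm from the leaf's pivot, so that the tip stands right over it when set. It starts 24 to 60 mm clockwise of the tip. Its y axis points away from the pivot.
- blue_tip (a point): Tip of the leaf of the OTHER clamp (blue cassette), to stay as it is. Both clamps are alike and fixed to the bench: grey base 150 x 200 x 10 mm, aluminium housing under the knob at the right end (top z = 32 mm), white scale plate at the left end, the held cassette (28 x 43 x 7 mm) in the middle on the robot's side. Either may stand on the left.

How it is judged:
By the outcome, as a careful person would: the job done as asked, in the order asked, and still so for the second after the job is handed in, with the robot touching nothing.
It also fails if it takes over 32 s, if anything falls off the work surface, if the arm or the gripper's body presses on something with over 40 N, if the wrist force passes 120 N, or if a joint passes its speed limit or range.

ROBOT

A 7-joint arm with a two-finger parallel gripper is mounted at the origin on a cart in front of the work surface, level with it; the furniture and walls round the work are solid. World frame = base frame: x ahead of the robot, y to its left, z up, the work surface at z = 0. Lengths are in m, angles in degrees, forces in N, time in s.
With the tool pointing down it reaches from about 0.425 to 0.825 m from the base axis. Payload 3.6 kg.
Tool frame: the origin (TCP) lies at the very end of the fingers, on their centre line; the grasp point (between the pads) lies 19 mm behind it; z points along the fingers, y is the direction in which the jaws open and shut (so a half turn about z gives the same grasp; the last joint's range is limited). The gripper opens to 93 mm and grips with 3 to 60 N. Pads are 15 mm wide; open, the fingers measure 128 mm over their backs; the gripper's body (75 mm by 188 mm) begins 65 mm behind the grasp point.
Start: joints at [68.784, 35.231, -0.722, 81.555, 0.464, 63.22, -2.315], TCP at [0.219, -0.612, 0.195] pointing down, gripper open.
Joint ranges: [-178.69, 178.69], [-17.37, 117.87], [-77.05, 75.6], [15.02, 138.74], [-78.02, 258.01], [0.78, 113.62], [-162.83, 162.83]. Speed limits (degrees/s): [159.86, 159.86, 180, 180, 180, 180, 180].

INTERFACE

Orientations are given as a 3x3 rotation matrix whose columns are the frame's x, y, z axes.
In Python, from workcell import r, get_image gives the robot as it stands. The module is installed in compiled form; this text tells all that it offers.
- The arm moves only by the tool jog_arm, never from a script. Its argument "motion" is one flat list of numbers, 5 for each row, row after row: the finger opening in m, from 0 to 0.093, then the shift along the tool's x, y, z in m, then the turn about the tool's z in rad. In form: [grip, x, y, z, twist, grip, x, y, z, twist, ...]. A call has 1 to 10 rows; each row shifts and turns the pose as measured when the row begins, along the tool's axes as they then stand; what a row does not reach is not made up. A row lasts 1/10 s, in which the tool goes at most 50 mm and 8.59 degrees, less where a joint would pass 70% of its speed; a pose out of reach is approached as far as the arm can. A call is refused whole if a number of a shift passes 0.05 or a number of a turn 0.15, either way. A call with a gripper value outside its range is refused whole. The fingers move at their own pace and stop on an object; the grip force is fixed at half the most. Time passes only in rows, so rows that do not move let the fingers close. It gives the time, the measured TCP pose, the force and the opening at its end, in the units of the state.
- r.observe(): the state, without advancing time (a new reading comes with each control period).
- get_image(name): name is "side" or "top"; returns a dict with "image" (480x640x3 uint8, blue, green, red), "vertical_fov" (degrees; the focal length in pixels is half the picture's height over the tangent of half this angle, whatever the lens; pixels are square), "cx", "cy" (the principal point, pixels), "world_from_camera" (4x4, takes a point from camera to world coordinates). Camera axes: x right, y up, looking along -z (the intrinsics and any distortion apply to the point x, -y, -z); pixel columns grow to the right and rows downward; lengths in m; the calibration is good to about 2 mm. A picture is of the moment at which its call begins. There is no depth.
- r.close_job(): hands the job in, once; it reports no verdict.
The state is a dict: "time": time; "qpos": joint angles; "joint_velocities": joint speeds; "tau": joint torques, N m; "ee_pos": TCP position; "eef_rot": TCP orientation; "ft_force": force on the tool from outside, world axes, zero at the start; "moment": the same for the moment, N m; "grip_width": finger opening in m.
Only numpy, scipy, OpenCV 4.12 (cv2) and the standard library are available. Lean on these libraries where they do the work, as an engineer would, in place of code of your own. Each camera call takes 0.05 s, during which the arm holds its last target.

## Working session

There is one attempt and no reset: what is moved stays moved. The work goes in short steps, Python scripts to look and compute and a tool call to move; the robot and the scene stay as the last step left them, time stands still between calls to the robot, and variables do not carry over. Pictures are saved under pics/ and viewed, and the job is handed in when it is done.

Besides the shell and the picture viewer there is one more tool, called after "Call:" as name(argument=value, ...) on one line, values as JSON. jog_arm: Moves the arm, as the interface text tells. Its arguments: {"type":"object","properties":{"motion":{"type":"array","items":{"type":"number"}}},"required":["motion"]}

```bash
mkdir -p pics; python3 - <<'E'
from workcell import r,get_image
import cv2,numpy as np,pickle
for n in("top","side"):
    d=get_image(n); cv2.imwrite(f"pics/{n}0.png",d["image"]); pickle.dump(d,open(f"{n}0.pkl","wb"))
    print(n,{k:v for k,v in d.items() if k!="image"})
s=r.observe(); print(s["time"],s["ee_pos"],s["eef_rot"],s["grip_width"],s["qpos"])
E
```

```text
top {'vertical_fov': 43.05169735864924, 'cx': 315.72262297506813, 'cy': 240.24319165966614, 'world_from_camera': array([[ 0.01696569,  0.97843378, -0.20586284,  0.21998545],
       [-0.99983468,  0.01525501, -0.00989429,  0.04196552],
       [-0.00654047,  0.20599667,  0.97853084,  1.37379518],
       [ 0.        ,  0.        ,  0.        ,  1.        ]])}
side {'vertical_fov': 55.48511782962678, 'cx': 315.77371560836343, 'cy': 242.5023316305912, 'world_from_camera': array([[-0.98337577,  0.12759112, -0.12919983,  0.39400749],
       [-0.18059358, -0.61307406,  0.76910738,  0.78745326],
       [ 0.01892221,  0.77965422,  0.62592431,  0.70381105],
       [ 0.        ,  0.        ,  0.        ,  1.        ]])}
0.1 [ 0.2188704  -0.61123602  0.19381516] [[ 9.41447080e-01  3.37159910e-01 -7.68460298e-04]
 [ 3.37160786e-01 -9.41444639e-01  2.14397313e-03]
 [-6.01039506e-07 -2.27753192e-03 -9.99997406e-01]] 0.09308945542574389 [68.78203288 35.28292309 -0.72274751 81.63055182  0.46228974 63.21983445
 -2.31321713]
```

View pics/top0.png

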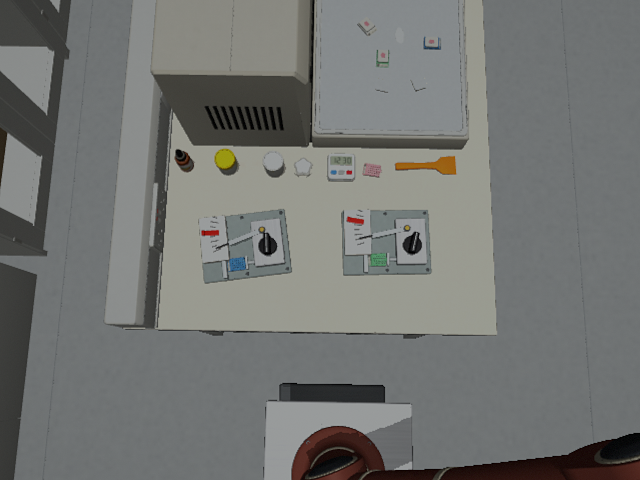

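View pics/side0.png

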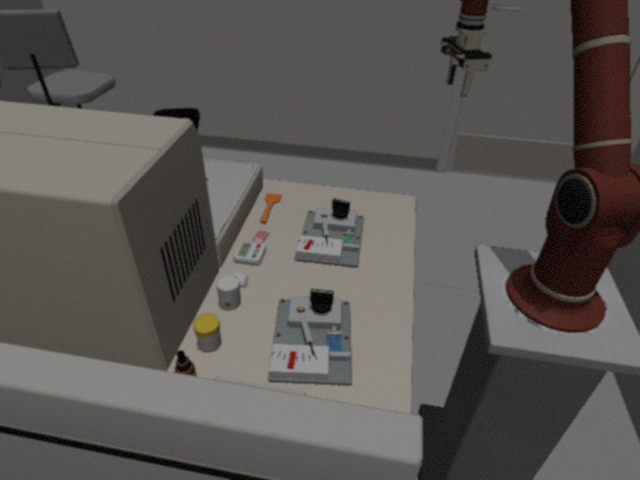

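```bash
cat > h.py <<'E'
import numpy as np,cv2,pickle
def K(d):
    f=240/np.tan(np.radians(d["vertical_fov"]/2)); return f
def back(d,u,v,z):
    f=K(d);T=d["world_from_camera"]
    ray=T[:3,:3]@np.array([(u-d["cx"])/f,-(v-d["cy"])/f,-1]); o=T[:3,3]
    return o+ray*(z-o[2])/ray[2]
def proj(d,p):
    f=K(d);T=d["world_from_camera"]; c=T[:3,:3].T@(np.array(p)-T[:3,3])
    return np.array([d["cx"]+f*c[0]/-c[2], d["cy"]-f*c[1]/-c[2]])
E
python3 - <<'E'
from h import *
a=pickle.load(open("top0.pkl","rb"))["image"][200:285,335:440]
b=pickle.load(open("side0.pkl","rb"))["image"][190:275,285:375]
cv2.imwrite("pics/topz.png",cv2.resize(a,None,fx=7,fy=7,interpolation=cv2.INTER_CUBIC))
cv2.imwrite("pics/sidez.png",cv2.resize(b,None,fx=7,fy=7,interpolation=cv2.INTER_CUBIC))
E
```

```text
(no output)
```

View pics/topz.png

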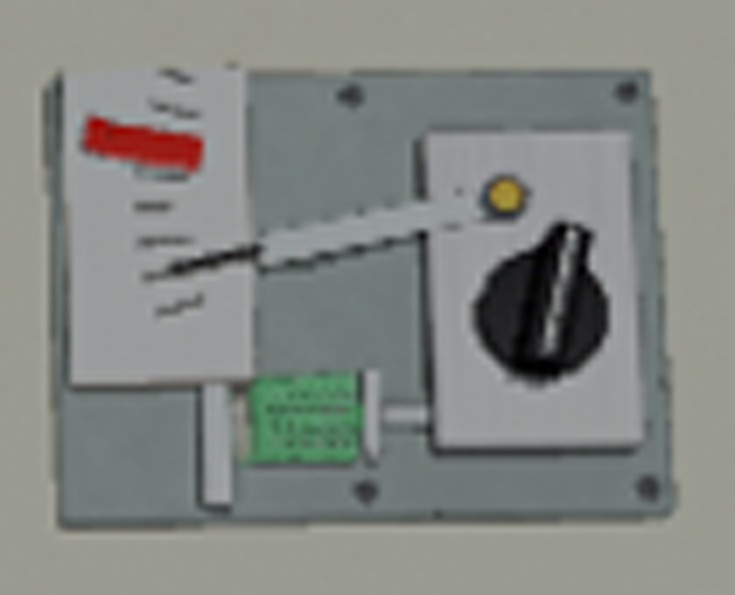

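View pics/sidez.png

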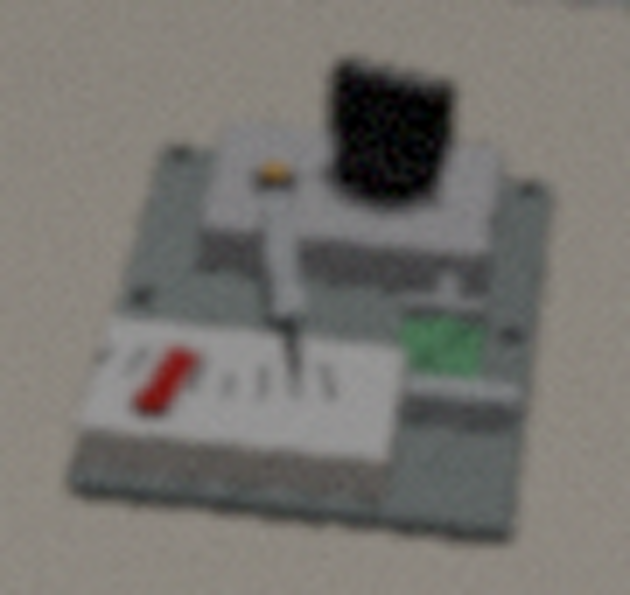

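```bash
python3 - <<'E'
from h import *
d=pickle.load(open("top0.pkl","rb")); s=pickle.load(open("side0.pkl","rb"))
T=lambda x,y:((x+.5)/7-.5+335,(y+.5)/7-.5+200)
S=lambda x,y:((x+.5)/7-.5+285,(y+.5)/7-.5+190)
np.set_printoptions(precision=4,suppress=True)
c=[back(d,*T(*p),.010) for p in[(62,72),(650,72),(672,515),(58,525)]]
print("base top corners",c,[np.linalg.norm(c[i]-c[(i+1)%4]) for i in range(4)],np.mean(c,0))
cs=[back(s,*S(*p),.010) for p in[(75,487),(512,532),(550,185),(165,150)]]
print("side base",cs,[np.linalg.norm(cs[i]-cs[(i+1)%4]) for i in range(4)],np.mean(cs,0))
h=[back(d,*T(*p),.032) for p in[(428,132),(632,132),(642,442),(436,446)]]
print("housing",h,np.mean(h,0))
print("flange",back(d,*T(541,315),.050))
print("line ends",[back(d,*T(*p),.080) for p in[(574,228),(549,352)]])
print("pivot",back(d,*T(505,195),.037),back(s,*S(275,172),.037))
print("tip",back(d,*T(172,271),.034),back(s,*S(297,385),.033))
m=[back(d,*T(*p),.03) for p in[(88,118),(203,138),(198,170),(82,148)]];print("mark",m,np.mean(m,0))
print("mark side",back(s,*S(167,380),.03))
print("bar top side corners",[back(s,*S(*p),.08) for p in[(340,62),(452,82)]])
E
```

```text
base top corners [array([ 0.5797, -0.0071,  0.01  ]), array([ 0.5827, -0.2013,  0.01  ]), array([ 0.4349, -0.2053,  0.01  ]), array([ 0.4285, -0.007 ,  0.01  ])] [np.float64(0.19415227409328292), np.float64(0.14784975331506006), np.float64(0.1984026947759821), np.float64(0.15126632249639993)] [ 0.5065 -0.1052  0.01  ]
side base [array([0.5726, 0.0053, 0.01  ]), array([ 0.4278, -0.0016,  0.01  ]), array([ 0.4354, -0.1998,  0.01  ]), array([ 0.5812, -0.1924,  0.01  ])] [np.float64(0.1449663655236613), np.float64(0.19837194345874778), np.float64(0.14600287862591965), np.float64(0.1978802676302145)] [ 0.5043 -0.0971  0.01  ]
housing [array([ 0.5557, -0.1251,  0.032 ]), array([ 0.5567, -0.1911,  0.032 ]), array([ 0.4548, -0.1923,  0.032 ]), array([ 0.4525, -0.1266,  0.032 ])] [ 0.5049 -0.1588  0.032 ]
flange [ 0.492 -0.158  0.05 ]
line ends [array([ 0.5136, -0.1641,  0.08  ]), array([ 0.4742, -0.1557,  0.08  ])]
pivot [ 0.5339 -0.149   0.037 ] [ 0.5323 -0.1489  0.037 ]
tip [ 0.5079 -0.0421  0.034 ] [ 0.5054 -0.0346  0.033 ]
mark [array([ 0.5592, -0.015 ,  0.03  ]), array([ 0.553 , -0.0523,  0.03  ]), array([ 0.5423, -0.0507,  0.03  ]), array([ 0.5491, -0.0131,  0.03  ])] [ 0.5509 -0.0328  0.03  ]
mark side [ 0.5491 -0.032   0.03  ]
bar top side corners [array([ 0.5121, -0.16  ,  0.08  ]), array([ 0.4715, -0.1556,  0.08  ])]
```

```bash
python3 - <<'E'
import numpy as np
p=np.array([.219,-.611]);a=np.radians(-70.3)
t=np.array([.493,-.159]);N=13;st=(t-p)/N
for i in range(N):
    y=np.array([np.cos(a),np.sin(a)]); x=np.array([-y[1],y[0]])
    print([round(float(v),3) for v in (.093,st@x,st@y,0,-.15)]); a+=.15
print(np.degrees(a))
E
```

```text
[0.093, 0.032, -0.026, 0.0, -0.15]
[0.093, 0.035, -0.021, 0.0, -0.15]
[0.093, 0.038, -0.015, 0.0, -0.15]
[0.093, 0.04, -0.009, 0.0, -0.15]
[0.093, 0.041, -0.003, 0.0, -0.15]
[0.093, 0.041, 0.003, 0.0, -0.15]
[0.093, 0.04, 0.009, 0.0, -0.15]
[0.093, 0.038, 0.015, 0.0, -0.15]
[0.093, 0.035, 0.02, 0.0, -0.15]
[0.093, 0.032, 0.025, 0.0, -0.15]
[0.093, 0.028, 0.03, 0.0, -0.15]
[0.093, 0.023, 0.033, 0.0, -0.15]
[0.093, 0.018, 0.037, 0.0, -0.15]
41.42677005051053
```

Call:
jog_arm(motion=[0.093, 0.032, -0.026, 0, -0.15, 0.093, 0.035, -0.021, 0, -0.15, 0.093, 0.038, -0.015, 0, -0.15, 0.093, 0.04, -0.009, 0, -0.15, 0.093, 0.041, -0.003, 0, -0.15, 0.093, 0.041, 0.003, 0, -0.15, 0.093, 0.04, 0.009, 0, -0.15, 0.093, 0.038, 0.015, 0, -0.15])

```text
time: 0.9
ee_pos: [0.386, -0.3253, 0.1885]
eef_rot: [[0.027, 1.0, -0.01], [1.0, -0.027, 0.003], [0.002, -0.01, -1.0]]
ft_force: [1.2, -0.7, 0.9]
grip_width: 0.0927
```

Call:
jog_arm(motion=[0.093, 0.034, 0.02, 0, 0, 0.093, 0.034, 0.02, 0, 0, 0.093, 0.034, 0.02, 0, 0, 0.093, 0.034, 0.02, 0, 0, 0.093, 0, 0, 0, -0.15, 0.093, 0, 0, 0, -0.15, 0.093, 0, 0, 0, -0.15, 0.093, 0, 0, 0, -0.15, 0.093, 0, 0, 0, -0.15, 0.093, 0, 0, 0, -0.15])

```text
time: 1.9
ee_pos: [0.4732, -0.174, 0.1856]
eef_rot: [[-0.771, 0.636, -0.014], [0.636, 0.771, 0.009], [0.016, -0.002, -1.0]]
ft_force: [0.4, -0.6, -0.3]
grip_width: 0.0928
```

Call:
jog_arm(motion=[0.093, 0, 0, 0, -0.15, 0.093, 0, 0, 0, -0.15, 0.093, 0, 0, 0, -0.15, 0.093, 0, 0, 0, 0, 0.093, 0, 0, 0, 0])

```text
time: 2.4
ee_pos: [0.471, -0.1744, 0.1836]
eef_rot: [[-0.97, 0.241, -0.019], [0.241, 0.97, 0.01], [0.021, 0.005, -1.0]]
ft_force: [0.9, -0.5, -0.6]
grip_width: 0.093
```

```bash
python3 - <<'E'
from h import *
from workcell import r,get_image
np.set_printoptions(precision=4,suppress=True)
for n in("top","side"):
    d=get_image(n);pickle.dump(d,open(n+"1.pkl","wb"))
    u0,v0=(380,190) if n=="top" else (270,120)
    cv2.imwrite(f"pics/{n}1.png",cv2.resize(d["image"][v0:v0+120,u0:u0+120] if n=="top" else d["image"][v0:v0+140,u0:u0+130],None,fx=4,fy=4,interpolation=cv2.INTER_CUBIC))
s=r.observe();R=s["eef_rot"]
print(s["time"],s["ee_pos"],R,np.degrees(np.arctan2(R[1,1],R[0,1])),s["qpos"])
E
```

```text
2.5 [ 0.4711 -0.1744  0.1837] [[-0.9705  0.2405 -0.0187]
 [ 0.2404  0.9706  0.0097]
 [ 0.0205  0.0049 -0.9998]] 76.08247738969827 [ 47.227   28.9355 -43.6969 104.5727  22.9635  57.0336  70.0286]
```

View pics/side1.png

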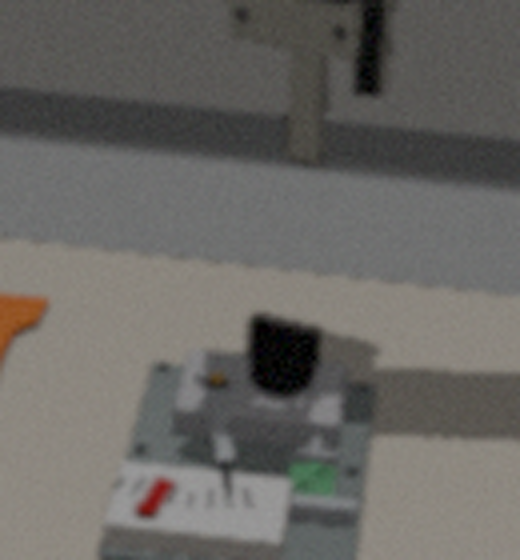

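Call:
jog_arm(motion=[0.093, -0.01, 0.01, 0.02, -0.02, 0.093, -0.01, 0.0095, 0.03, -0.01, 0.093, 0, 0, 0.03, 0, 0.093, 0, 0, 0, 0, 0.093, 0, 0, 0, 0])

```text
time: 3.0
ee_pos: [0.4966, -0.1597, 0.1031]
eef_rot: [[-0.976, 0.219, -0.014], [0.219, 0.976, 0.006], [0.015, 0.003, -1.0]]
ft_force: [-0.7, 0.2, -0.0]
grip_width: 0.0927
```

```bash
python3 - <<'E'
from h import *
from workcell import r,get_image
np.set_printoptions(precision=4,suppress=True)
for n in("top","side"):
    d=get_image(n);pickle.dump(d,open(n+"2.pkl","wb"))
    u0,v0=(340,180) if n=="top" else (270,120)
    cv2.imwrite(f"pics/{n}2.png",cv2.resize(d["image"][v0:v0+140,u0:u0+130],None,fx=4,fy=4,interpolation=cv2.INTER_CUBIC))
s=r.observe();R=s["eef_rot"]
print(s["time"],s["ee_pos"],R,np.degrees(np.arctan2(R[1,1],R[0,1])),s["qpos"])
E
```

```text
3.1 [ 0.4965 -0.1603  0.1036] [[-0.9756  0.2191 -0.0134]
 [ 0.2191  0.9757  0.0056]
 [ 0.0143  0.0025 -0.9999]] 77.34147077163057 [ 40.9412  35.9753 -39.4095 107.4322  29.7122  48.1791  63.5068]
```

View pics/side2.png

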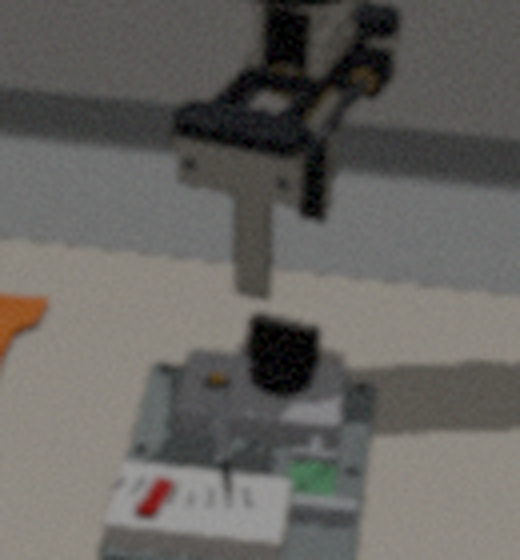

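View pics/top2.png

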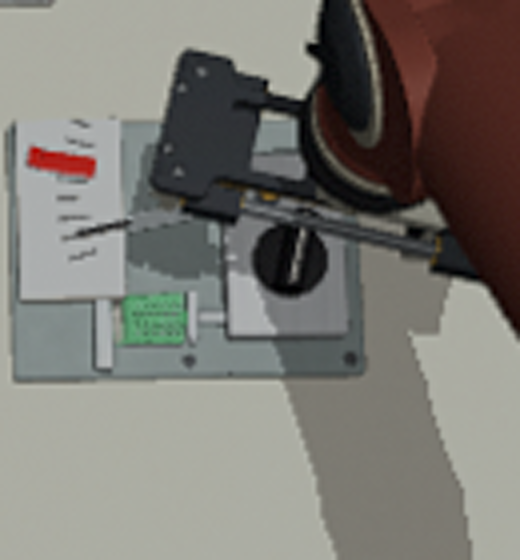

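Call:
jog_arm(motion=[0.093, 0.003, 0, 0.025, 0, 0.093, 0, 0, 0.021, 0, 0.093, 0, 0, 0.003, 0, 0.093, 0, 0, 0, 0])

```text
time: 3.5
ee_pos: [0.4977, -0.1615, 0.0599]
eef_rot: [[-0.975, 0.223, -0.001], [0.223, 0.975, 0.001], [0.001, 0.001, -1.0]]
ft_force: [0.3, 0.4, 0.1]
grip_width: 0.093
```

Call:
jog_arm(motion=[0.093, 0.005, 0.0015, 0.005, 0, 0.093, 0, 0, 0, 0, 0.093, 0, 0, 0, 0])

```text
time: 3.8
ee_pos: [0.4948, -0.1593, 0.0577]
eef_rot: [[-0.974, 0.224, 0.004], [0.224, 0.975, -0.001], [-0.004, 0.0, -1.0]]
ft_force: [0.2, -0.8, 0.6]
grip_width: 0.0932
```

Call:
jog_arm(motion=[0.093, 0.003, 0, 0.006, 0, 0.093, 0, 0, 0, 0, 0.02, 0, 0, 0, 0, 0.02, 0, 0, 0, 0, 0.02, 0, 0, 0, 0, 0.02, 0, 0, 0, 0])

```text
time: 4.4
ee_pos: [0.4924, -0.1587, 0.052]
eef_rot: [[-0.974, 0.224, 0.006], [0.224, 0.974, -0.001], [-0.006, -0.0, -1.0]]
ft_force: [-0.2, 0.8, -0.5]
grip_width: 0.0654
```

Call:
jog_arm(motion=[0.02, 0, 0, -0.001, 0, 0.02, 0, 0, 0, 0, 0.02, 0, 0, 0, 0, 0.02, 0, 0, 0, 0, 0.02, 0, 0, 0, 0, 0.02, 0, 0, 0, 0])

```text
time: 5.0
ee_pos: [0.4925, -0.1588, 0.0532]
eef_rot: [[-0.974, 0.225, 0.006], [0.225, 0.974, -0.001], [-0.006, -0.0, -1.0]]
ft_force: [0.3, 0.3, 0.6]
grip_width: 0.0212
```

Call:
jog_arm(motion=[0, 0, 0, 0, 0, 0, 0, 0, 0, 0, 0, 0, 0, 0, 0])

```text
time: 5.3
ee_pos: [0.4926, -0.1584, 0.0532]
eef_rot: [[-0.975, 0.224, 0.006], [0.224, 0.975, -0.001], [-0.006, 0.0, -1.0]]
ft_force: [-0.7, -0.3, -0.1]
grip_width: 0.0131
```

```bash
cat > look.py <<'E'
from h import *
from workcell import r,get_image
import sys
np.set_printoptions(precision=4,suppress=True)
k=sys.argv[1]
for n in("top","side"):
    d=get_image(n);pickle.dump(d,open(n+k+".pkl","wb"))
    u0,v0=(335,200) if n=="top" else (285,190)
    cv2.imwrite(f"pics/{n}{k}.png",cv2.resize(d["image"][v0:v0+85,u0:u0+(105 if n=="top" else 90)],None,fx=7,fy=7,interpolation=cv2.INTER_CUBIC))
s=r.observe();R=s["eef_rot"]
print(s["time"],s["ee_pos"],"yaw",np.degrees(np.arctan2(R[1,1],R[0,1])),"z",R[:,2],s["qpos"],s["ft_force"],s["moment"],s["grip_width"])
E
python3 look.py 3
```

```text
5.4 [ 0.4926 -0.1584  0.0532] yaw 77.04573724671474 z [ 0.0062 -0.0011 -1.    ] [ 38.3839  38.9735 -35.4659 111.765   34.7097  39.8605  58.5919] [-0.0743 -0.2508  0.5339] [ 0.1255 -0.1721  0.0622] 0.012926800248639772
```

View pics/side3.png

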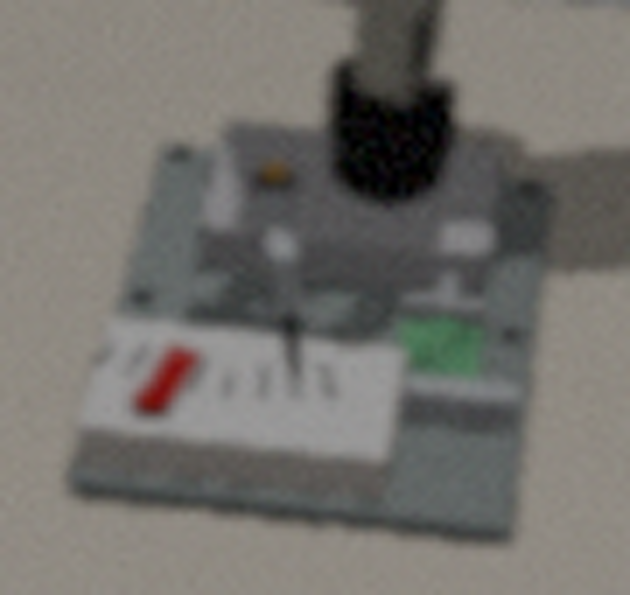

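View pics/top3.png

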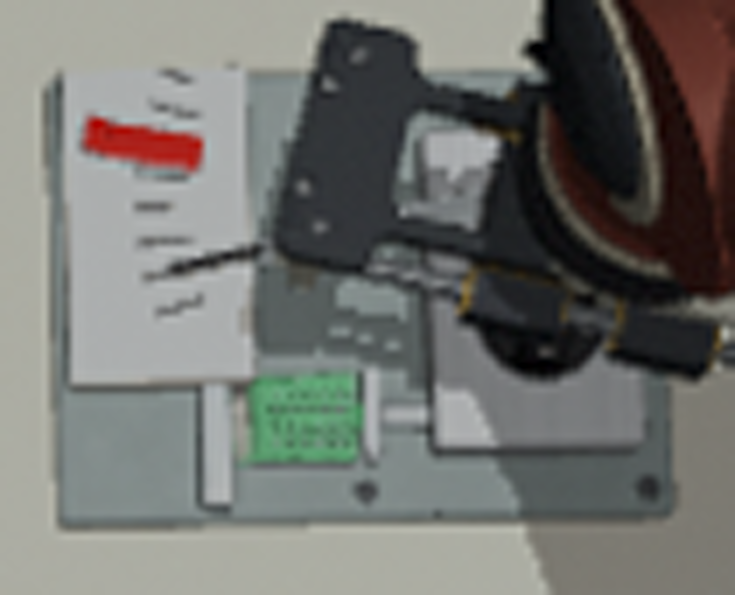

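Call:
jog_arm(motion=[0, 0, 0, 0, 0.1, 0, 0, 0, 0, 0.1, 0, 0, 0, 0, 0.1, 0, 0, 0, 0, 0.1, 0, 0, 0, 0, 0.1, 0, 0, 0, 0, 0])

```text
time: 6.0
ee_pos: [0.493, -0.1578, 0.0532]
eef_rot: [[-0.737, 0.676, 0.007], [0.676, 0.737, -0.0], [-0.005, 0.005, -1.0]]
ft_force: [0.5, 0.2, -1.0]
grip_width: 0.0133
```

```bash
python3 look.py 4
```

```text
6.1 [ 0.4929 -0.1578  0.0532] yaw 47.557470477022505 z [ 0.0071  0.     -1.    ] [ 33.3474  37.1476 -27.3269 111.9223  27.339   36.9204  36.1762] [ 1.1401 -0.6225 -0.853 ] [-0.001  -0.1158 -0.0045] 0.01325700462616986
```

View pics/top4.png

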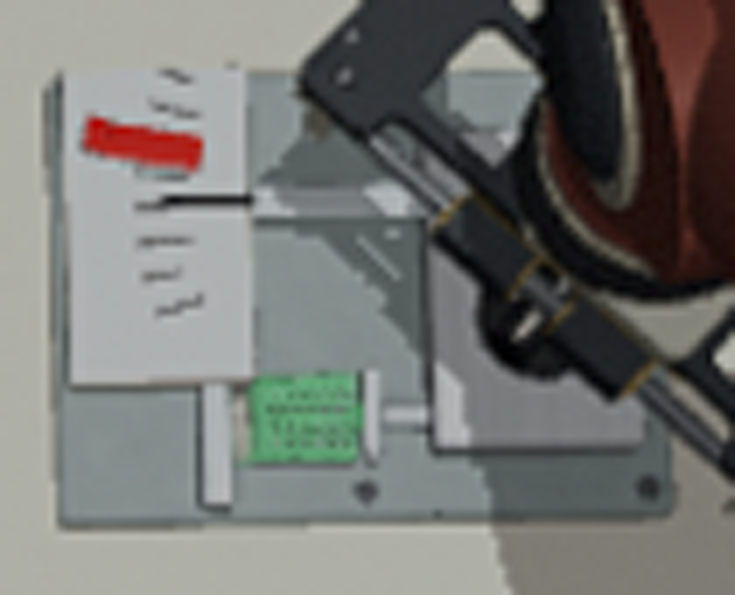

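```bash
cat > ang.py <<'E'
from h import *
import sys
def run(k):
    d=pickle.load(open(f"top{k}.pkl","rb"));im=d["image"].astype(int)
    P=back(d,(505.5)/7-.5+335,(195.5)/7-.5+200,.037)
    B,G,R=im[...,0],im[...,1],im[...,2]
    red=(R-np.maximum(B,G)).clip(0)*1.; red[red<30]=0
    m=np.zeros_like(red);m[210:228,340:368]=1;red*=m
    v,u=np.nonzero(red);w=red[v,u];mk=np.array([back(d,a,b,.0305) for a,b in zip(u,v)])
    mc=np.average(mk,axis=0,weights=w)-P
    # stripe direction
    q=mk-P-mc;C=(q[:,:2]*w[:,None]).T@q[:,:2];e=np.linalg.eigh(C)[1][:,1]
    if e[1]<0:e=-e
    am=np.degrees(np.arctan2(mc[0],mc[1]))
    # pointer: find dark in arc 80..105mm from the pivot
    out=[]
    f=cv2.cvtColor(d["image"],cv2.COLOR_BGR2GRAY).astype(np.float32)
    best=[]
    A=np.radians(np.arange(-25,20,.1))
    prof=[]
    for a in A:
        val=[]
        for rr in np.arange(.088,.107,.002):
            p=P+rr*np.array([np.sin(a),np.cos(a),0]);p[2]=.033
            x,y=proj(d,p)
            val.append(cv2.getRectSubPix(f,(1,1),(float(x),float(y)))[0,0])
        prof.append(np.mean(val))
    prof=np.array(prof);i=prof.argmin();wt=(np.median(prof)-prof).clip(0);s=slice(max(0,i-15),i+16)
    at=np.degrees(np.sum(A[s]*wt[s])/wt[s].sum())
    print(k,"mark ang %.2f stripe dir %.2f r %.4f | ptr %.2f min %.2f val %.0f med %.0f"%(am,np.degrees(np.arctan2(e[0],e[1])),np.hypot(*mc[:2]),at,np.degrees(A[i]),prof[i],np.median(prof)),"knob rad left %.3f"%(np.radians(am-at)/.4), "mark",mc+P)
for k in sys.argv[1:]: run(k)
E
python3 ang.py 0 3 4
```

```text
0 mark ang 8.17 stripe dir 9.58 r 0.1172 | ptr -13.19 min -13.10 val 48 med 151 knob rad left 0.932 mark [ 0.55057973 -0.03294591  0.0305    ]
3 mark ang 8.19 stripe dir 9.78 r 0.1173 | ptr -13.19 min -13.10 val 57 med 168 knob rad left 0.933 mark [ 0.55061549 -0.032907    0.0305    ]
4 mark ang 8.19 stripe dir 9.76 r 0.1173 | ptr -1.29 min -1.10 val 34 med 173 knob rad left 0.414 mark [ 0.55061995 -0.03288402  0.0305    ]
```

View pics/side4.png

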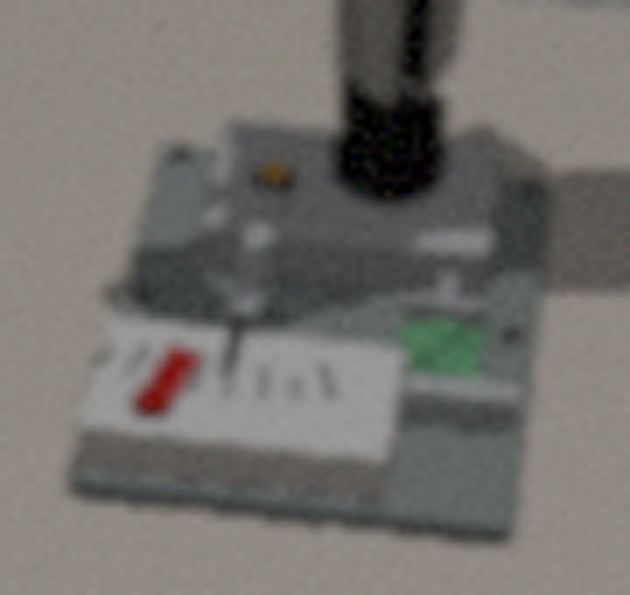

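Call:
jog_arm(motion=[0, 0, 0, 0, 0.1, 0, 0, 0, 0, 0.1, 0, 0, 0, 0, 0.1, 0, 0, 0, 0, 0.08, 0, 0, 0, 0, 0, 0, 0, 0, 0, 0])

```text
time: 6.7
ee_pos: [0.4934, -0.1574, 0.0532]
eef_rot: [[-0.434, 0.901, 0.008], [0.901, 0.434, 0.002], [-0.002, 0.008, -1.0]]
ft_force: [-0.3, 0.2, 0.0]
grip_width: 0.0133
```

```bash
python3 look.py 5; python3 ang.py 5
```

```text
6.8 [ 0.4934 -0.1574  0.0532] yaw 25.6650974404666 z [ 0.008   0.0017 -1.    ] [ 29.4956  36.1475 -21.2707 112.0074  21.431   35.2225  20.0232] [-0.9555  0.2086  0.2339] [-0.0148 -0.0703 -0.0192] 0.012945816647374271
5 mark ang 8.24 stripe dir 9.23 r 0.1188 | ptr 7.39 min 7.40 val 52 med 175 knob rad left 0.037 mark [ 0.55094926 -0.03138056  0.0305    ]
```

View pics/top5.png

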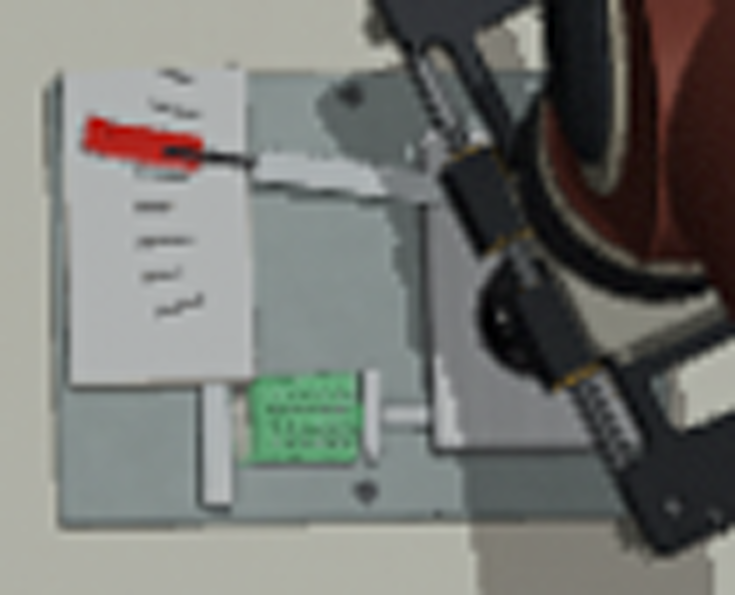

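View pics/side5.png

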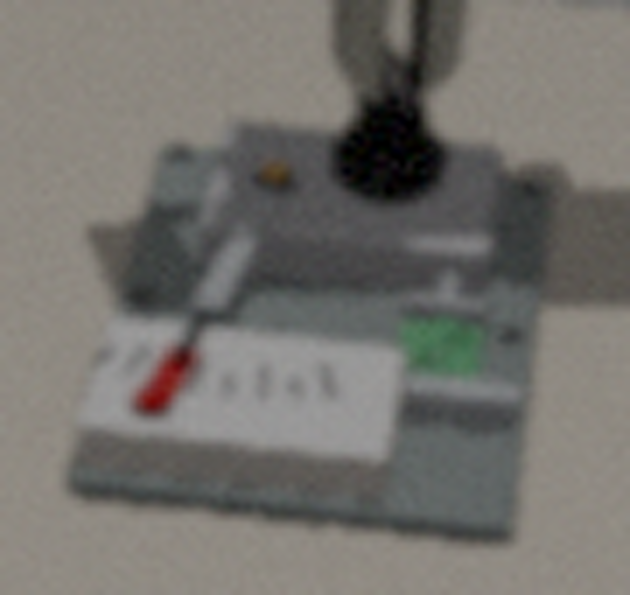

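Call:
jog_arm(motion=[0, 0, 0, 0, 0.03, 0, 0, 0, 0, 0, 0, 0, 0, 0, 0])

```text
time: 7.1
ee_pos: [0.4934, -0.1574, 0.0532]
eef_rot: [[-0.406, 0.914, 0.008], [0.914, 0.406, 0.002], [-0.001, 0.008, -1.0]]
ft_force: [0.1, -1.1, -0.4]
grip_width: 0.0131
```

```bash
python3 look.py 6; python3 ang.py 6
```

```text
7.2 [ 0.4934 -0.1574  0.0532] yaw 23.932616344303852 z [ 0.0081  0.0022 -1.    ] [ 29.2002  36.0814 -20.7936 112.0146  20.923   35.0987  18.7925] [0.374  0.5328 0.4274] [-0.0584 -0.0961  0.0915] 0.013001218374779133
6 mark ang 8.18 stripe dir 10.22 r 0.1188 | ptr 7.79 min 7.80 val 48 med 175 knob rad left 0.017 mark [ 0.55083186 -0.03135628  0.0305    ]
```

View pics/top6.png

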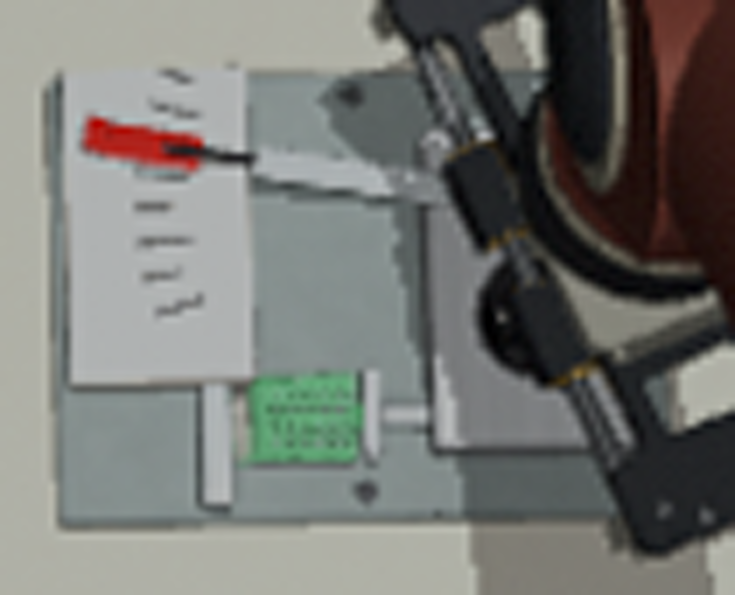

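Call:
jog_arm(motion=[0, 0, 0, 0, 0.012, 0, 0, 0, 0, 0, 0.045, 0, 0, 0, 0, 0.045, 0, 0, 0, 0, 0.045, 0, 0, 0, 0, 0.045, 0, 0, 0, 0, 0.045, 0, 0, 0, 0, 0.045, 0, 0, 0, 0])

```text
time: 8.0
ee_pos: [0.4932, -0.1576, 0.0531]
eef_rot: [[-0.393, 0.92, 0.008], [0.92, 0.393, 0.002], [-0.001, 0.008, -1.0]]
ft_force: [0.3, 0.2, -0.4]
grip_width: 0.045
```

```bash
python3 look.py 7; python3 ang.py 7
```

```text
8.1 [ 0.4932 -0.1576  0.0531] yaw 23.135429972613338 z [ 0.0077  0.0022 -1.    ] [ 29.0766  36.0507 -20.5678 112.0272  20.7014  35.0606  18.232 ] [ 0.5871  0.1114 -0.3788] [-0.0294 -0.1117  0.018 ] 0.04472540685643059
7 mark ang 8.15 stripe dir 10.73 r 0.1190 | ptr 7.99 min 8.00 val 50 med 175 knob rad left 0.007 mark [ 0.55078314 -0.03121152  0.0305    ]
```

Released and the leaf holds. Now straight up, then away towards the robot's right.

Call:
jog_arm(motion=[0.045, 0, 0, -0.02, 0, 0.045, 0, 0, -0.03, 0, 0.045, 0, 0, -0.04, 0, 0.045, 0, 0, -0.04, 0, 0.045, -0.04, -0.02, -0.01, 0, 0.045, -0.04, -0.02, 0, 0, 0.045, -0.04, -0.02, 0, 0, 0.045, -0.04, -0.02, 0, 0, 0.045, 0, 0, 0, 0, 0.045, 0, 0, 0, 0])

```text
time: 9.1
ee_pos: [0.4825, -0.3412, 0.1988]
eef_rot: [[-0.399, 0.917, 0.009], [0.917, 0.399, 0.001], [-0.003, 0.008, -1.0]]
ft_force: [-0.2, 1.0, 0.2]
grip_width: 0.0451
```

```bash
python3 look.py 8; python3 ang.py 8
```

```text
9.2 [ 0.4821 -0.341   0.1987] yaw 23.55761171023266 z [ 0.0075 -0.     -1.    ] [ 48.6809  31.2111 -24.7732  91.4433  14.2739  60.1286  43.562 ] [-0.4843  0.6561 -0.6863] [-0.055  -0.1203 -0.0269] 0.04486842456274406
8 mark ang 8.13 stripe dir 10.59 r 0.1190 | ptr 7.99 min 8.00 val 42 med 157 knob rad left 0.006 mark [ 0.55074547 -0.03123267  0.0305    ]
```

View pics/top8.png

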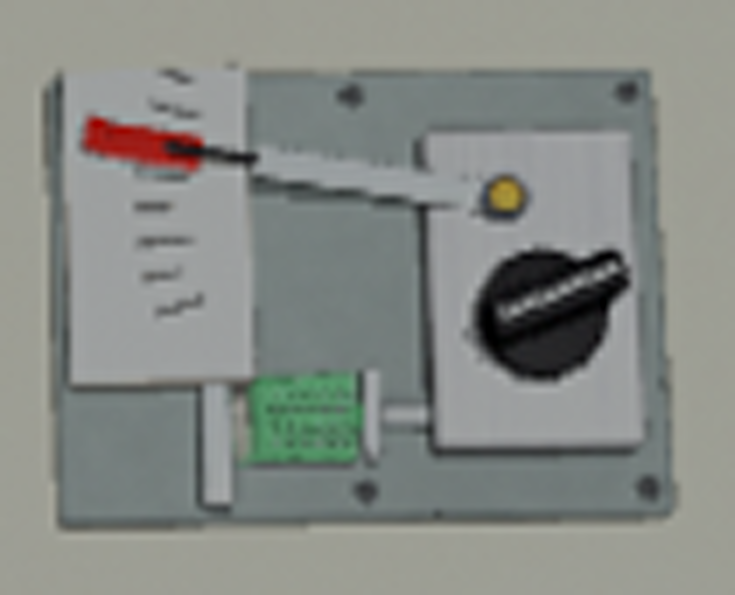

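View pics/side8.png

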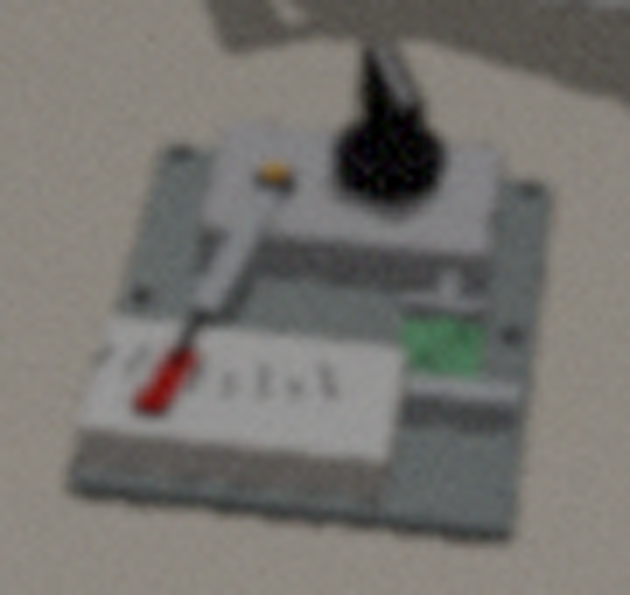

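```bash
python3 - <<'E'
from h import *
from workcell import r
a=pickle.load(open("top0.pkl","rb"))["image"];b=pickle.load(open("top8.pkl","rb"))["image"]
q=cv2.absdiff(a,b)[205:290,190:300].max(2);print("blue region diff max",q.max(),(q>40).sum())
s=r.observe();print(s["time"],s["joint_velocities"],s["ft_force"])
r.close_job()
E
```

```text
blue region diff max 9 0
9.2 [-1.1186433  -0.48771582 -1.42697132  0.73000996 -0.58120232  0.05317647
  0.12610224] [-0.48428101  0.65612464 -0.68629108]
the job is handed in; nothing more can be done
```

I turned the green clamp's knob about 54° (0.94 rad) clockwise, and the leaf tip now stands over the red mark. The gripper let go and moved clear, and I handed the job in at 9.2 s of the 32 s allowed.

- **Tip on the mark:** in the last top view the pointer is at 7.99° and the middle of the mark at 8.13°. That is about 0.3 mm off at the tip, on a stripe 12 mm wide. The reading was the same before and after the gripper withdrew, and the side view also shows the pointer on the stripe.
- **Rest of the clamp:** the mark did not move, and the leaf was moved only by its knob.
- **Blue clamp:** its region of the top view shows no change from the start beyond image noise.
- **Forces:** every wrist force I read stayed at about 1 N.

**One disagreement:** I measured the middle of the mark 117–119 mm from the pivot, where the task says 110 mm, and the visible pointer end stops a little short of that middle. Calibration or reading error is my guess, but I did not confirm the cause. I set the leaf by where the pointer and stripe lie next to each other, so this hardly affects the result.

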